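Seat a weld-neck flange on the sprung tacking fixture

ROBOT

A 7-joint arm with a two-finger parallel gripper is mounted at the origin on the work surface. World frame = base frame: x ahead of the robot, y to its left, z up, the work surface at z = 0. Lengths are in m, angles in rad, forces in N, time in s.
With the tool pointing down it reaches from about 0.4 to 0.85 m from the base axis. Payload 10.4 kg.
Tool frame: the origin (TCP) lies on the centre line of the jaws, within the pads' length; the fingertips stand r.tip_extent ahead of it and the grasp point (between the pads) lies 8 mm behind it (r.tip_extent is the distance from the TCP to the fingertips, in m); z points along the fingers, y is the direction in which the jaws open and shut (so a half turn about z gives the same grasp; the last joint's range is limited). The gripper opens to 87 mm and grips with 3 to 60 N. Pads are 19 mm wide; open, the fingers measure 117 mm over their backs; the gripper's body (75 mm by 190 mm) begins 51 mm behind the grasp point.
Start: joints at [1.148, 0.332, -0.065, 1.46, 0.022, 1.35, -0.088], TCP at [0.243, -0.576, 0.234] pointing down, gripper open.
Joint ranges: [-2.6, 2.6], [-0.5, 2.12], [-1.47, 1.34], [0.16, 2.42], [-1.27, 4.41], [0.06, 2.06], [-2.6, 2.6]. Speed limits (rad/s): [2.22, 2.22, 2.79, 2.79, 3.14, 3.14, 3.14].

INTERFACE

Orientations are given as a unit quaternion [x, y, z, w].
In Python, from bench import r gives the robot as it stands.
- The arm moves only by the shell command python3 -m jog 'ROWS' [FORCE]. ROWS is JSON, a list of rows, each a list of 7 numbers: the shift along the tool's x, y, z in cm, then the turn, a rotation vector about the tool's x, y, z in rad, then the opening, from -1 (shut) to 1 (fully open). In form: [[tx, ty, tz, wx, wy, wz, jaw], ...]. A call has 1 to 20 rows; each row shifts and turns the commanded pose from where the row before left it, along the tool's axes as they then stand; what a row does not reach is not made up. A row lasts 1/8 s, in which the tool goes at most 62.5 mm and 10.7 degrees, less where a joint would pass 70% of its speed; a pose out of reach is approached as far as the arm can. A call with a gripper value outside its range is refused whole. The fingers move at their own pace and stop on an object; FORCE is the grip in N (left out, the last holds). Time passes only in rows, so rows that do not move let the fingers close. It gives the time, the measured TCP pose, the force and the opening at its end, in the units of the state.
- r.read_state(): the state, without advancing time (a new reading comes with each control period).
- r.camera(name): name is "scene" or "top"; returns a dict with "frame" (400x640x3 uint8, red, green, blue), "fx", "fy", "cx", "cy" (pixels), "camera_from_world" (4x4, takes a point from world to camera coordinates). Camera axes: x right, y down, z forward; pixel columns grow to the right and rows downward; lengths in m; the calibration is good to about 2 mm. A picture is of the moment at which its call begins. There is no depth.
- r.close_job(): hands the job in, once; it reports no verdict.
Trained networks look in a picture, given as the dict that the camera call returned (one of the last four; its "shot" number tells which), for a name from the list of things; names that differ only in an ending like _2 or _b are one class to them, and where a whole thing is asked for, a point or a joint stands for the part that bears it (a point fixed in the world has none). Each returns a list of dicts, best first, with "score" (0 to 1); they miss things now and then, are a little off and sometimes report something else, mostly with a low value. They report only what shows in the picture. A call takes as long as a camera call. They do not tell look-alikes from the thing itself.
- r.search_frame(picture, thing): "rect" ([left, top, right, bottom] in pixels, round what is visible of it).
The state is a dict: "time": time; "joint_positions": joint angles; "joint_vel": joint speeds; "joint_torque": joint torques, N m; "ee_pos": TCP position; "eef_rot": TCP orientation; "ft_force": force on the tool from outside, world axes, zero at the start; "torque": the same for the moment, N m; "width": finger opening in m.
Only numpy, scipy, OpenCV 4.12 (cv2) and the standard library are available. Lean on these libraries where they do the work, as an engineer would, in place of code of your own. Each camera call takes 0.05 s, during which the arm holds its last target.

TASK

Lift the lid off the parts tin by its knob and set it aside flat on the bench. Take the flange out of the tin, put it neck up over the fixture's sprung centring plunger, and press it down until it seats fully home on the three stop posts. Finish while still holding it there, pressed firmly against the stops so that it could be tacked, and leave everything else on the bench where it is.

Things in the scene. Friction and masses are not known exactly. Their poses are not given: they have to be found in the camera images.
- tin_floor (a point): Centre of the inner floor of the fixed round metal tin, 4 mm above the bench. The tin is 138 mm across, 58 mm high, 132 mm across inside; it stands upright, either left or right of the bench's middle.
- lid_knob (a point): Centre of the black knob on the tin's loose lid (0.22 kg): knob 30 mm across and 26 mm high, this point at its mid-height, 43 mm above the lid's lower edge and 25 mm above its flat top; below the knob is a 12 mm long stem 14 mm across. z is the lid's upward axis. The lid is a disc 148 mm across whose skirt, 14 mm deep, hangs loosely (2 mm play) round the tin's rim. With the lid flat on the bench this point is 43 mm up.
- lid: The same lid; origin at the centre of its lower edge, z up.
- flange_center (a point): The plain steel weld-neck flange (about 0.32 kg), lying neck up in the tin under the lid, a little off-centre: a round disc 72 mm across and 8 mm thick with a round neck 34 mm across rising from it, 48 mm tall overall, with a 22 mm bore right through. This point is on its axis, half-way up (24 mm above the underside); the plain neck to grip runs from 16 mm below this point to 24 mm above it. z points up the neck.
- flange_base (a point): Centre of the flange's underside, on its axis; z up.
- flange: The same flange; origin at the centre of its underside.
- fixture: The fixed tacking fixture: a round grey base 120 mm across and 12 mm thick carrying three steel stop posts and a brass sprung centring plunger in the middle. Origin at the centre of the base's underside, on the bench; z up. It stands on the other side of the bench's middle from the tin; midway between the two in y, at x about 0.56 m, the bench is free for the lid.
- stop_top (a point): Point on the fixture's axis at the level of the flat tops of the three stop posts, 50 mm above the bench. The posts' tops reach from 22 to 40 mm from the axis, 16 mm wide, 120 degrees apart.
- stops: The three stop posts as one fixed part; origin as the fixture's.
- plunger_tip (a point): Tip of the sprung plunger, on the fixture's axis, 92 mm above the bench when free. Below it a pilot: 12 mm of taper, from 6 to 18 mm across, then 14 mm of plain 18 mm rod, then (26 mm below the tip) a flat shoulder 36 mm across on which the flange's underside rests, 16 mm above the stop posts when free.
- plunger (a joint): How far the plunger is pushed down (m): 0 free, 0.016 when the flange is home on the stop posts; it could go to 0.022. Spring: about 7 N to start, 0.4 N per mm, so about 13 N at the stops: more than the flange's weight, so it lifts the flange again when let go.
- rings: Stack of three plain steel flange rings, 110 mm across, 21 mm high (bystander); origin at the centre of its underside.
- hammer: Hammer lying flat, about 260 mm long (bystander); origin at its underside or handle.
- wire_brush: Brush lying flat, about 200 mm long (bystander); origin at its underside or handle.
- paste_jar: Small closed jar, 68 mm across, 65 mm high (bystander); origin at the centre of its underside.
- c_clamp: C-clamp lying flat, about 140 x 100 mm, 14 mm high (bystander); origin at the centre of its underside.
- magnet_square: Flat magnet block 55 x 55 x 18 mm (bystander); origin at the centre of its underside.
- bolt_cup: Small open cup, 60 mm across, 45 mm high (bystander); origin at the centre of its underside.
Mind the look-alikes: they are no part of the job. What is shaped like the lid but pink or turquoise is not meant. Leave any turquoise look-alike of the part that bears tin_floor alone.

How it is judged:
By the outcome, as a careful person would: the job done as asked, in the order asked, and still so for the second after the job is handed in, while the arm keeps its last pose, push and grip.
It also fails if it takes over 64 s, if anything falls off the work surface, if the arm or the gripper's body presses on something with over 40 N, if the wrist force passes 120 N, or if a joint passes its speed limit or range.

## Working session

There is one attempt and no reset: what is moved stays moved. The work goes in short steps, Python scripts to look and compute and a shell command to move; the robot and the scene stay as the last step left them, time stands still between calls to the robot, and variables do not carry over. Pictures are saved under pics/ and viewed, and the job is handed in when it is done.

```bash
ls; mkdir -p pics; python3 - <<'E'
from bench import r
import cv2
s=r.read_state();print({k:(v if isinstance(v,(int,float)) else [round(float(x),4) for x in v]) for k,v in s.items()}, r.tip_extent)
for n in("scene","top"):
    p=r.camera(n);cv2.imwrite(f"pics/{n}0.png",p["frame"][:,:,::-1])
    print(n,p["fx"],p["cx"],p["cy"],p["camera_from_world"])
    for t in("lid","lid_knob","fixture","plunger_tip","stop_top","tin_floor","rings","paste_jar","bolt_cup"):
        print(t,[(d["rect"],round(d["score"],2)) for d in r.search_frame(p,t)][:4])
E
```

```text
pics
{'time': 0.0, 'joint_positions': [1.1484, 0.3329, -0.0647, 1.461, 0.0216, 1.3499, -0.0885], 'joint_vel': [0.0007, -0.0001, -0.0018, -0.0017, 0.0008, -0.0003, 0.0014], 'joint_torque': [0.0001, -62.3238, 0.0247, -38.9893, -0.0614, 0.0396, 0.0002], 'ee_pos': [0.2431, -0.5754, 0.2328], 'eef_rot': [0.9801, 0.1986, -0.0002, -0.0007], 'ft_force': [-0.0596, -0.0276, 0.49], 'torque': [0.0276, -0.0047, -0.0113], 'width': 0.08691736874568341} 0.011
scene 382.4558230638155 316.29489596779763 200.1419035539903 [[-0.5988275   0.800789    0.01194171  0.32309619]
 [ 0.54081174  0.4153251  -0.73145589 -0.21938932]
 [-0.59070152 -0.43155769 -0.68178419  1.49126556]
 [ 0.          0.          0.          1.        ]]
lid [([348.2, 230.5, 405.8, 273.6], 0.94), ([397.9, 196.0, 447.2, 232.4], 0.74), ([449.4, 216.0, 505.9, 263.7], 0.67)]
lid_knob [([453.8, 219.7, 507.8, 261.0], 0.94), ([397.8, 197.0, 443.9, 230.5], 0.86), ([347.7, 228.8, 407.3, 272.6], 0.7)]
fixture [([224.8, 174.2, 261.1, 208.4], 0.84)]
plunger_tip [([234.7, 174.8, 245.6, 186.2], 0.48)]
stop_top [([230.6, 179.5, 253.8, 199.1], 0.49)]
[... 450 characters left out ...]
03   0.52888502]
 [ 0.06076778 -0.00807054 -0.9981193   1.49026916]
 [ 0.          0.          0.          1.        ]]
lid [([224.7, 170.4, 266.4, 220.0], 0.97), ([216.4, 255.7, 259.6, 298.8], 0.75), ([157.1, 249.4, 204.1, 297.7], 0.73)]
lid_knob [([221.1, 171.3, 267.1, 221.1], 0.8)]
fixture [([378.9, 177.2, 417.8, 211.9], 0.96)]
plunger_tip [([398.9, 189.2, 410.6, 196.0], 0.55)]
stop_top [([388.4, 183.0, 415.2, 207.0], 0.71)]
tin_floor [([350.9, 252.9, 399.7, 303.4], 0.93), ([222.2, 170.7, 269.0, 220.5], 0.73)]
rings [([297.5, 134.7, 333.8, 168.8], 0.94), ([470.4, 188.5, 486.1, 247.4], 0.15)]
paste_jar [([241.7, 118.1, 266.7, 141.8], 0.97), ([390.0, 182.4, 412.2, 208.8], 0.38)]
bolt_cup []
```

View pics/top0.png

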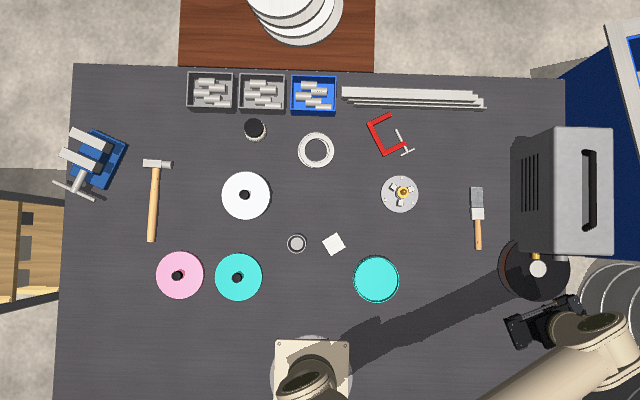

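View pics/scene0.png

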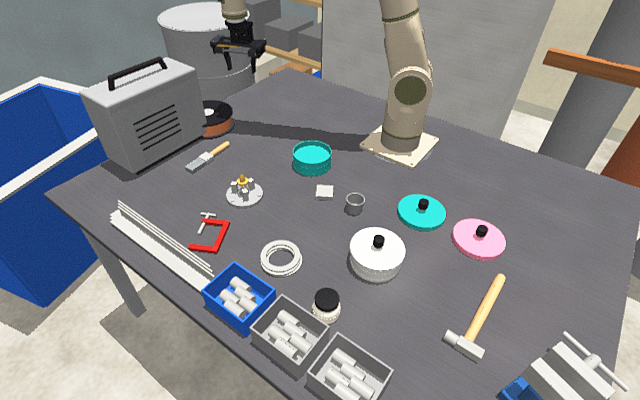

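Lid candidates in the top picture are silver at (246,195), pink at (180,275) and turquoise at (238,276). The silver one fits, as it sits on the raised tin and isn't a decoy colour. I'll confirm it in an enlarged crop, along with the fixture.

```bash
cat > h.py <<'E'
import numpy as np,cv2
from bench import r
from scipy.spatial.transform import Rotation as R
def ray(p,u,v,z):
    M=np.array(p["camera_from_world"]);c=-M[:3,:3].T@M[:3,3]
    d=M[:3,:3].T@np.array([(u-p["cx"])/p["fx"],(v-p["cy"])/p["fy"],1.])
    return (c+d*(z-c[2])/d[2]).round(4)
def proj(p,X):
    M=np.array(p["camera_from_world"]);q=M[:3,:3]@np.array(X)+M[:3,3]
    return (p["fx"]*q[0]/q[2]+p["cx"],p["fy"]*q[1]/q[2]+p["cy"])
def crop(p,x0,y0,w,h,k,name):
    cv2.imwrite("pics/"+name,cv2.resize(p["frame"][y0:y0+h,x0:x0+w,::-1],None,fx=k,fy=k,interpolation=cv2.INTER_CUBIC))
def st():
    s=r.read_state();print("t",round(s["time"],2),"pos",np.round(s["ee_pos"],4),"F",np.round(s["ft_force"],1),"T",np.round(s["torque"],2),"w",round(s["width"],4),"R",np.round(R.from_quat(s["eef_rot"]).as_matrix(),3).tolist());return s
def goal(P,yaw=None):
    """tool-frame shift (cm) to world point P, and z turn to bring tool down with yaw of tool x axis"""
    s=r.read_state();Q=R.from_quat(s["eef_rot"]);print("shift cm",np.round(100*Q.inv().apply(np.array(P)-s["ee_pos"]),2))
    if yaw is not None:
        c,n=np.cos(yaw),np.sin(yaw);G=R.from_matrix(np.array([[c,n,0],[n,-c,0],[0,0,-1]]))
        print("rotvec",(Q.inv()*G).as_rotvec().round(3))
E
python3 - <<'E'
from h import *
t=r.camera("top");s=r.camera("scene")
a=cv2.resize(t["frame"][150:240,200:290,::-1],(400,400),interpolation=2);b=cv2.resize(t["frame"][165:225,370:430,::-1],(400,400),interpolation=2)
c=cv2.resize(s["frame"][220:290,340:410,::-1],(300,300),interpolation=2);d=cv2.resize(s["frame"][165:215,215:265,::-1],(300,300),interpolation=2)
cv2.imwrite("pics/c1.png",np.hstack([a,b]));cv2.imwrite("pics/c2.png",np.hstack([c,d]))
print(ray(t,245.8,195.3,.062),ray(t,400,194.3,0.012),ray(t,403,192,.092))
st()
E
```

```text
[0.5536 0.216  0.062 ] [ 0.5761 -0.265   0.012 ] [ 0.5759 -0.2593  0.092 ]
t 1.1 pos [ 0.2433 -0.5757  0.2336] F [-0.3 -0.3 -1.1] T [-0.01 -0.01 -0.01] w 0.0869 R [[0.921, 0.389, 0.0], [0.389, -0.921, -0.0], [0.0, 0.0, -1.0]]
```

View pics/c1.png

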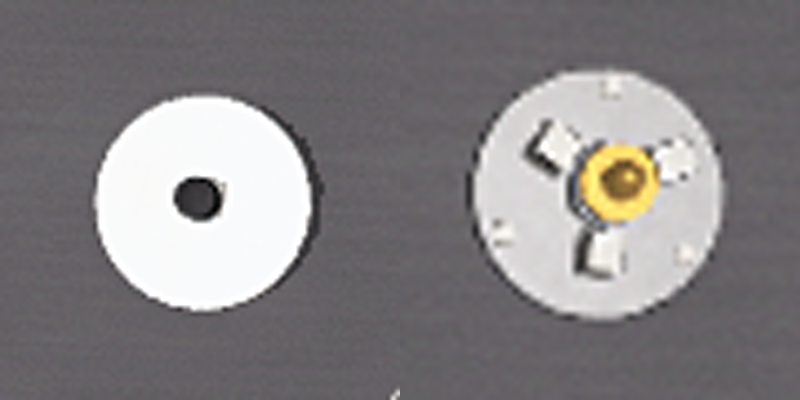

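View pics/c2.png

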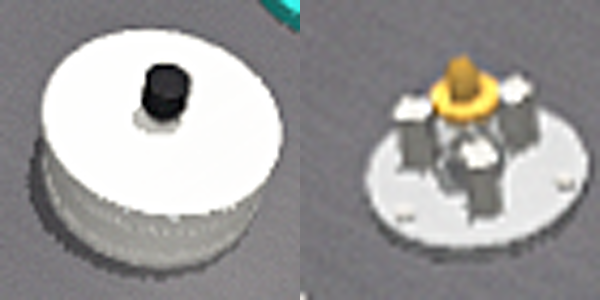

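The crops show the silver lid with its knob on the tall tin, and the fixture with three posts and a brass plunger. Next I'll segment for accurate centres, using both views.

```bash
python3 - <<'E'
from h import *
def big(m):
    c,_=cv2.findContours(m.astype(np.uint8),0,2);c=max(c,key=cv2.contourArea);return c
for n,(lr,fr) in {"top":((150,240,200,290),(165,225,370,430)),"scene":((220,290,340,410),(165,215,215,265))}.items():
    p=r.camera(n);f=p["frame"].astype(int)
    def sub(box,fn,z,lab,hull=False):
        y0,y1,x0,x1=box;c=big(fn(f[y0:y1,x0:x1])); c=cv2.convexHull(c) if hull else c
        e=cv2.fitEllipse(c);u,v=e[0][0]+x0,e[0][1]+y0;print(n,lab,np.round((u,v),1),np.round(e[1],1),ray(p,u,v,z))
    sub(lr,lambda a:a.min(2)>225,.062,"lidtop",True)
    sub(lr,lambda a:a.max(2)<50,.087,"knob")
    sub(fr,lambda a:(a.min(2)>140),.012,"base",True)
    sub(fr,lambda a:(a[...,0]-a[...,2]>60),.066 if n=="top" else .07,"gold")
E
```

```text
top lidtop [245.1 195.2] [47.3 47.9] [0.5539 0.218  0.062 ]
top knob [244.8 194.1] [7.5 8.4] [0.5552 0.2156 0.087 ]
top base [399.3 193.5] [36.9 37.2] [ 0.5786 -0.2628  0.012 ]
top gold [402.3 191.9] [11.  11.5] [ 0.5786 -0.2622  0.066 ]
scene lidtop [377.3 248.2] [42.  55.6] [0.5599 0.2182 0.062 ]
scene knob [378.  240.8] [10.  13.1] [0.5569 0.2151 0.087 ]
scene base [243.9 193.4] [24.9 36.9] [ 0.5833 -0.2636  0.012 ]
scene gold [241.7 179.9] [ 9.7 10.8] [ 0.5838 -0.2633  0.07  ]
```

```bash
python3 -m jog '[[0,0,0,0,0,0.134,1],[0,0,0,0,0,0.134,1],[0,0,0,0,0,0.134,1],[3.9,-4,0,0,0,0,1],[3.9,-4,0,0,0,0,1],[3.9,-4,0,0,0,0,1],[3.9,-4,0,0,0,0,1],[3.9,-4,0,0,0,0,1],[3.9,-4,0,0,0,0,1],[3.9,-4,0,0,0,0,1],[3.9,-4,0,0,0,0,1],[0,-5.2,0,0,0,0,1],[0,-5.2,0,0,0,0,1],[0,-5.2,0,0,0,0,1],[0,-5.2,0,0,0,0,1],[0,-5.2,0,0,0,0,1],[0,-5.2,0,0,0,0,1],[0,-5.2,0,0,0,0,1],[0,-5.2,0,0,0,0,1],[0,-5.2,0,0,0,0,1]]' 20
python3 - <<'E'
from h import *
st();goal([.5565,.2165,.079],0)
E
```

```text
time: 3.7
ee_pos: [0.557, 0.2131, 0.2338]
eef_rot: [1.0, -0.001, 0.0, 0.0]
ft_force: [0.5, -0.2, 0.5]
width: 0.0872
t 3.7 pos [0.557  0.2131 0.2338] F [ 0.5 -0.2  0.5] T [-0.01 -0.01  0.  ] w 0.0872 R [[1.0, -0.003, 0.001], [-0.003, -1.0, -0.0], [0.001, 0.0, -1.0]]
shift cm [-0.06 -0.34 15.48]
rotvec [ 0.    -0.001 -0.003]
```

```bash
python3 -m jog '[[0,-0.3,4,0,0,0,1],[0,0,4,0,0,0,1],[0,0,4,0,0,0,0.6],[0,0,2.5,0,0,0,0.3],[0,0,1,0,0,0,0.2],[0,0,0,0,0,0,0],[0,0,0,0,0,0,-0.5],[0,0,0,0,0,0,-1],[0,0,0,0,0,0,-1],[0,0,0,0,0,0,-1]]' 25
python3 - <<'E'
from h import *
st()
p=r.camera("scene");crop(p,310,170,130,120,5,"g1.png")
E
```

```text
time: 4.95
ee_pos: [0.5575, 0.2163, 0.0796]
eef_rot: [1.0, -0.001, 0.001, -0.001]
ft_force: [0.3, 5.9, 1.4]
width: 0.0294
t 4.95 pos [0.5575 0.2163 0.0796] F [0.3 5.9 1.4] T [ 1.16 -0.11 -0.04] w 0.0294 R [[1.0, -0.001, 0.002], [-0.001, -1.0, 0.002], [0.002, -0.002, -1.0]]
```

View pics/g1.png

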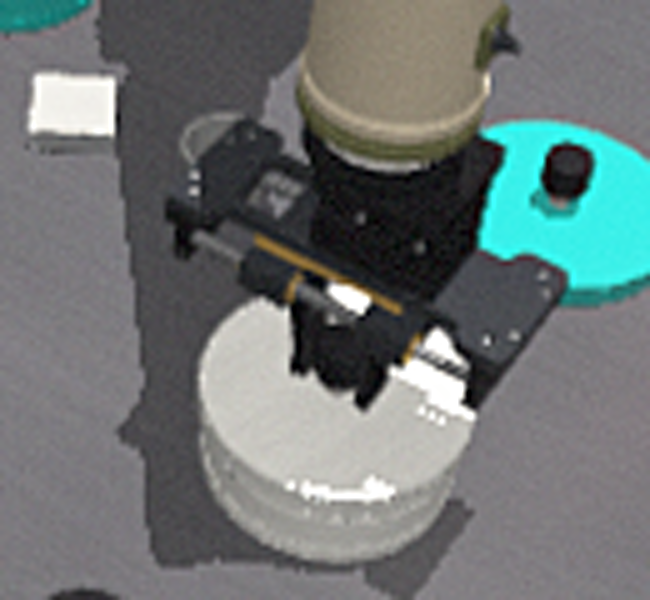

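Fingers hold the knob at 29.4 mm. I'll lift straight up.

```bash
python3 -m jog '[[0,0,-0.7,0,0,0,-1],[0,0,-1,0,0,0,-1],[0,0,-1.5,0,0,0,-1],[0,0,-3,0,0,0,-1],[0,0,-4,0,0,0,-1],[0,0,0,0,0,0,-1]]' 
python3 - <<'E'
from h import *
st()
p=r.camera("top");print(ray(p,297,243,.045),ray(p,333,244,.018),ray(p,315.5,151,.02), ray(p,315.5,169,.02),ray(p,297,233,.045),ray(p,335,233,.018),ray(p,345,243,.018))
p=r.camera("scene");crop(p,290,120,160,150,4,"g2.png")
E
```

```text
time: 5.75
ee_pos: [0.5586, 0.215, 0.1844]
eef_rot: [1.0, -0.001, 0.003, -0.001]
ft_force: [-0.5, -0.6, -2.7]
width: 0.0292
t 5.75 pos [0.5586 0.215  0.1844] F [-0.5 -0.6 -2.7] T [ 0.03 -0.03  0.01] w 0.0292 R [[1.0, -0.003, 0.006], [-0.003, -1.0, 0.001], [0.006, -0.001, -1.0]]
[0.4127 0.0554 0.045 ] [ 0.4126 -0.0567  0.018 ] [0.7045 0.0072 0.02  ] [0.6472 0.0054 0.02  ] [0.4435 0.0564 0.045 ] [ 0.4472 -0.062   0.018 ] [ 0.4169 -0.0943  0.018 ]
```

View pics/g2.png

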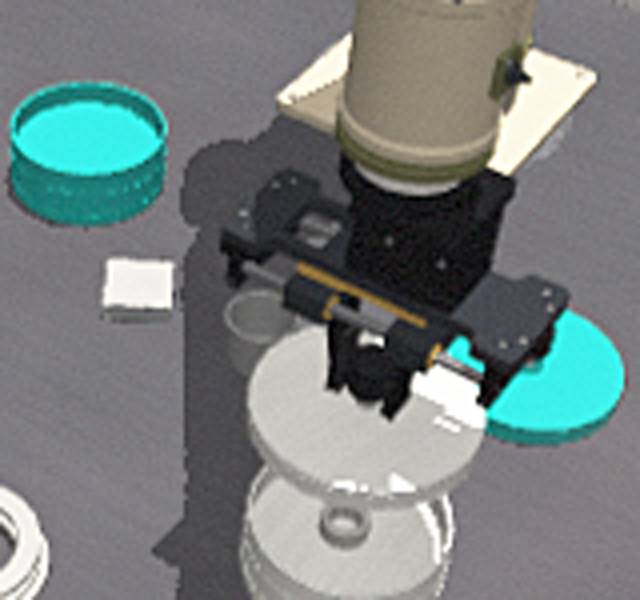

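Lid is clear and the flange is visible in the tin. I'll carry the lid to about (0.548, -0.023).

```bash
python3 -m jog '[[-0.2,3,0,0,0,0,-1],[-0.3,4.8,0,0,0,0,-1],[-0.3,4.8,0,0,0,0,-1],[-0.3,4.8,0,0,0,0,-1],[0,4,0,0,0,0,-1],[0,2.4,0,0,0,0,-1],[0,0,3,0,0,0,-1],[0,0,4,0,0,0,-1],[0,0,4,0,0,0,-1],[0,0,2,0,0,0,-1],[0,0,0.9,0,0,0,-1],[0,0,0,0,0,0,-1]]'
python3 - <<'E'
from h import *
st()
p=r.camera("top");crop(p,200,130,220,170,3,"g3.png")
E
```

```text
time: 7.35
ee_pos: [0.5449, -0.0235, 0.041]
eef_rot: [1.0, -0.001, -0.001, -0.0]
ft_force: [-0.0, 0.2, -1.8]
width: 0.029
t 7.35 pos [ 0.5449 -0.0235  0.041 ] F [-0.   0.2 -1.8] T [ 0.03 -0.01 -0.  ] w 0.029 R [[1.0, -0.002, -0.002], [-0.002, -1.0, 0.0], [-0.002, -0.0, -1.0]]
```

View pics/g3.png

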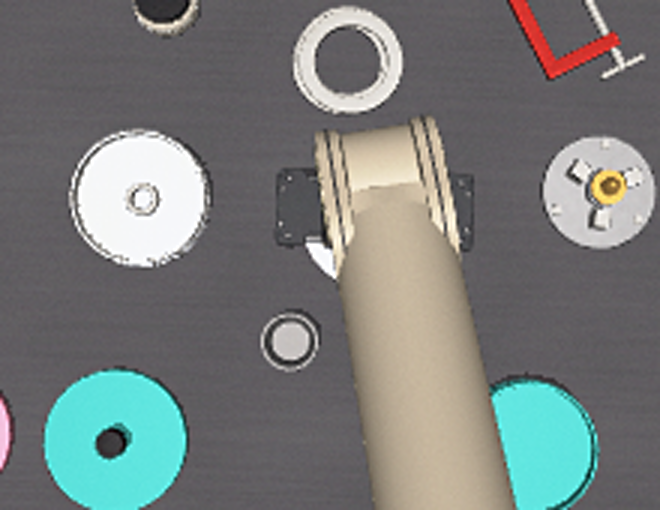

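```bash
python3 -m jog '[[0,0,0.3,0,0,0,-1],[0,0,0.2,0,0,0,-1],[0,0,0,0,0,0,-1]]'
```

```text
time: 7.78
ee_pos: [0.5455, -0.0234, 0.0367]
eef_rot: [1.0, -0.001, 0.0, 0.0]
ft_force: [-1.1, 0.6, -2.1]
width: 0.0291
```

```bash
python3 -m jog '[[0,0,0.1,0,0,0,-1],[0,0,0.1,0,0,0,-1],[0,0,0,0,0,0,-1]]'
```

```text
time: 8.15
ee_pos: [0.5457, -0.0234, 0.0355]
eef_rot: [1.0, -0.001, 0.0, 0.0]
ft_force: [-5.2, -0.3, 8.7]
width: 0.0293
```

```bash
python3 -m jog '[[0,0,-0.1,0,0,0,0],[0,0,0,0,0,0,0.5],[0,0,0,0,0,0,1],[0,0,0,0,0,0,1],[0,0,-3,0,0,0,1],[0,0,-5,0,0,0,1],[0,0,-5,0,0,0,1],[0,-4,-3,0,0,0,1],[0,-4,0,0,0,0,1]]'
python3 - <<'E'
from h import *
st()
p=r.camera("top");crop(p,200,150,90,90,6,"g4.png");crop(p,200,130,220,170,3,"g4w.png")
q=r.camera("scene");crop(q,335,215,80,80,6,"g5.png")
for a in(p,q):
  print([(d["rect"],round(d["score"],2)) for d in r.search_frame(a,"flange")][:3])
E
```

```text
time: 9.28
ee_pos: [0.5471, 0.0575, 0.1985]
eef_rot: [1.0, -0.002, 0.003, -0.0]
ft_force: [0.0, 0.2, -0.7]
width: 0.0868
t 9.28 pos [0.5471 0.0575 0.1985] F [ 0.   0.2 -0.7] T [ 0.08  0.01 -0.01] w 0.0868 R [[1.0, -0.004, 0.005], [-0.004, -1.0, 0.0], [0.005, -0.0, -1.0]]
[]
[([368.1, 246.9, 382.9, 254.9], 0.63)]
```

View pics/g4.png

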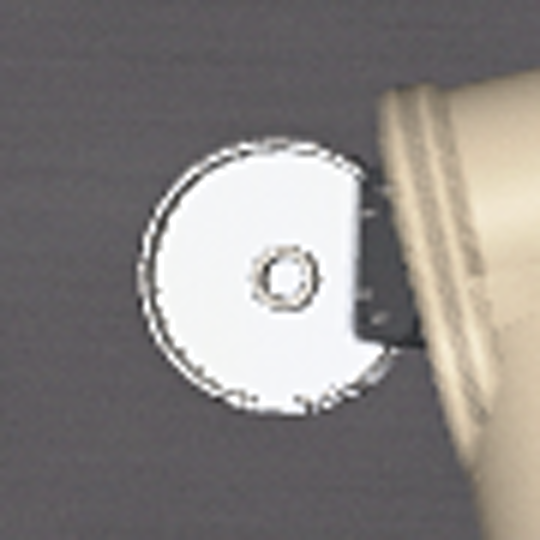

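View pics/g5.png

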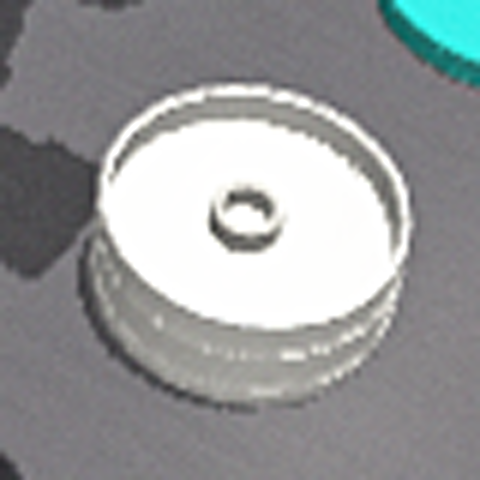

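View pics/g4w.png

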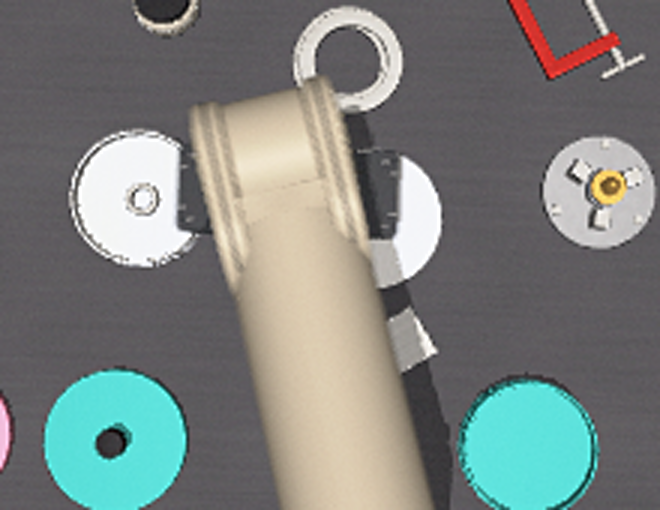

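```bash
python3 - <<'E'
from h import *
p=r.camera("top");q=r.camera("scene")
print(ray(p,247.25,195.9,.052),ray(q,375.8,249.5,.052))
goal([.556,.212,.032],0)
E
```

```text
[0.5527 0.2129 0.052 ] [0.5583 0.2141 0.052 ]
shift cm [  0.99 -15.67  16.31]
rotvec [ 0.001  0.001 -0.004]
```

```bash
python3 -m jog '[[0.3,-4,0,0,0,0,1],[0.3,-4.6,0,0,0,0,0.4],[0.3,-4.5,0,0,0,0,0.4],[0,-2.5,3,0,0,0,0.4],[0,0,3,0,0,0,0.4],[0,0,0,0,0,0,0.4]]' 25
python3 - <<'E'
from h import *
st();goal([.5555,.2135,.030],0)
E
```

```text
time: 10.32
ee_pos: [0.554, 0.2108, 0.1331]
eef_rot: [1.0, -0.002, -0.002, 0.001]
ft_force: [0.1, 0.5, 0.1]
width: 0.061
t 10.32 pos [0.554  0.2108 0.1331] F [0.1 0.5 0.1] T [ 0.04  0.05 -0.  ] w 0.061 R [[1.0, -0.004, -0.004], [-0.004, -1.0, -0.002], [-0.004, 0.002, -1.0]]
shift cm [ 0.19 -0.3  10.31]
rotvec [ 0.002  0.004 -0.004]
```

```bash
python3 -m jog '[[0.15,-0.25,2.5,0,0,0,0.4],[0,0,3,0,0,0,0.4],[0,0,2.3,0,0,0,0.4],[0,0,1.5,0,0,0,0.4],[0,0,0.9,0,0,0,0.4],[0,0,0,0,0,0,0.4]]' 25
python3 - <<'E'
from h import *
st()
p=r.camera("scene");crop(p,320,180,110,110,5,"g6.png")
E
```

```text
time: 11.08
ee_pos: [0.5568, 0.2148, 0.0337]
eef_rot: [1.0, -0.001, 0.0, 0.0]
ft_force: [-0.4, 0.2, -0.1]
width: 0.0606
t 11.07 pos [0.5568 0.2148 0.0337] F [-0.4  0.2 -0.1] T [ 0.02  0.04 -0.02] w 0.0606 R [[1.0, -0.003, 0.0], [-0.003, -1.0, -0.0], [0.0, 0.0, -1.0]]
```

View pics/g6.png

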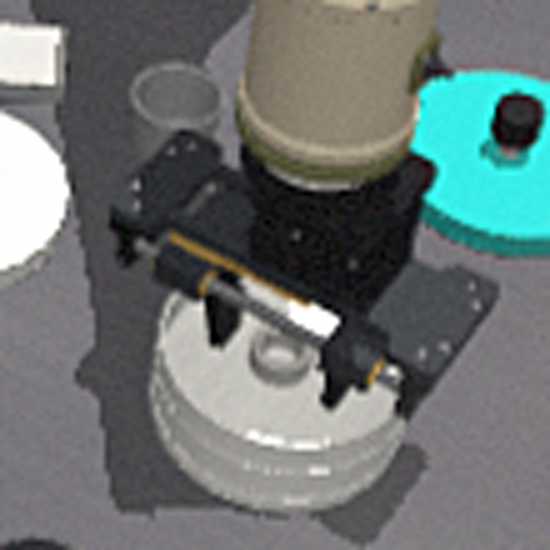

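```bash
python3 -m jog '[[0,0,0.3,0,0,0,0.2],[0,0,0,0,0,0,0],[0,0,0,0,0,0,-0.2],[0,0,0,0,0,0,-0.5],[0,0,0,0,0,0,-1],[0,0,0,0,0,0,-1],[0,0,0,0,0,0,-1]]' 58
python3 - <<'E'
from h import *
st()
E
```

```text
time: 12.0
ee_pos: [0.5567, 0.215, 0.0307]
eef_rot: [1.0, -0.001, 0.0, 0.0]
ft_force: [-0.8, -2.0, 2.7]
width: 0.0326
t 12.0 pos [0.5567 0.215  0.0307] F [-0.8 -2.   2.7] T [-0.39  0.2  -0.02] w 0.0326 R [[1.0, -0.002, 0.0], [-0.002, -1.0, -0.0], [0.0, 0.0, -1.0]]
```

```bash
python3 -m jog '[[0,0,-1,0,0,0,-1],[0,0,-2.5,0,0,0,-1],[0,0,-4,0,0,0,-1],[0,0,-4,0,0,0,-1],[0,0,-2.5,0,0,0,-1],[0,0,0,0,0,0,-1]]'
python3 - <<'E'
from h import *
st();goal([.5815,-.2625,.165],0)
p=r.camera("scene");crop(p,310,140,120,120,5,"g7.png")
p=r.camera("top");crop(p,300,150,150,100,5,"g7t.png")
E
```

```text
time: 12.75
ee_pos: [0.5573, 0.2158, 0.1725]
eef_rot: [1.0, -0.001, 0.002, -0.001]
ft_force: [0.7, 0.2, -3.7]
width: 0.0329
t 12.75 pos [0.5573 0.2158 0.1725] F [ 0.7  0.2 -3.7] T [0.03 0.02 0.03] w 0.0329 R [[1.0, -0.002, 0.003], [-0.002, -1.0, 0.001], [0.003, -0.001, -1.0]]
shift cm [ 2.51 47.83  0.7 ]
rotvec [-0.001 -0.003 -0.002]
```

View pics/g7.png

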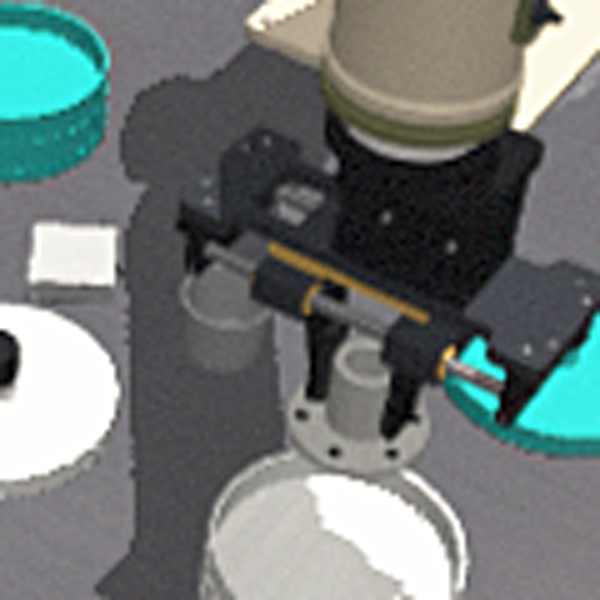

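View pics/g7t.png

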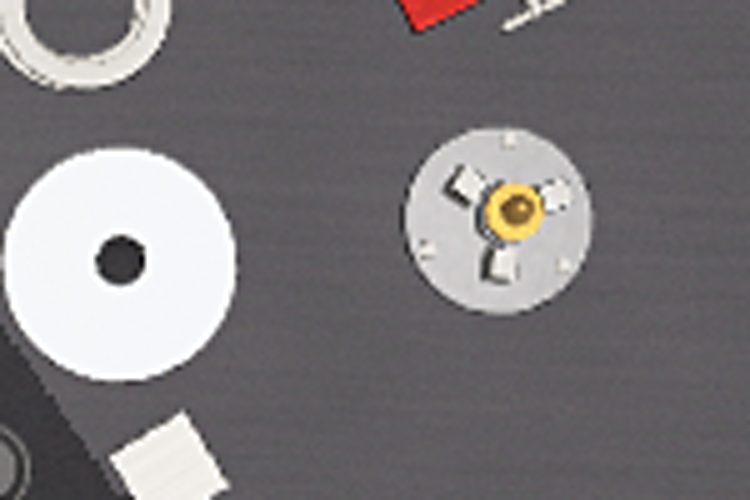

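The flange hangs level and neck up. I'll carry it to above the plunger.

```bash
python3 -m jog '[[0.2,3,0,0,0,0,-1],[0.2,5,0,0,0,0,-1],[0.3,5.2,0,0,0,0,-1],[0.3,5.2,0,0,0,0,-1],[0.3,5.2,0,0,0,0,-1],[0.3,5.2,0,0,0,0,-1],[0.3,5.2,0,0,0,0,-1],[0.3,5.2,0,0,0,0,-1],[0.3,5,0,0,0,0,-1],[0,3,0,0,0,0,-1],[0,0.6,0,0,0,0,-1],[0,0,0,0,0,0,-1],[0,0,0,0,0,0,-1]]'
python3 - <<'E'
from h import *
st();goal([.582,-.262,.130],0)
p=r.camera("scene");crop(p,190,110,110,110,5,"g8.png")
E
```

```text
time: 14.48
ee_pos: [0.5807, -0.261, 0.1701]
eef_rot: [1.0, 0.0, -0.0, -0.001]
ft_force: [0.3, 0.6, -3.3]
width: 0.0326
t 14.47 pos [ 0.5807 -0.261   0.1701] F [ 0.3  0.6 -3.3] T [0.08 0.02 0.01] w 0.0326 R [[1.0, 0.0, -0.001], [0.0, -1.0, 0.001], [-0.001, -0.001, -1.0]]
shift cm [0.13 0.1  4.01]
rotvec [-0.001  0.001  0.   ]
```

View pics/g8.png

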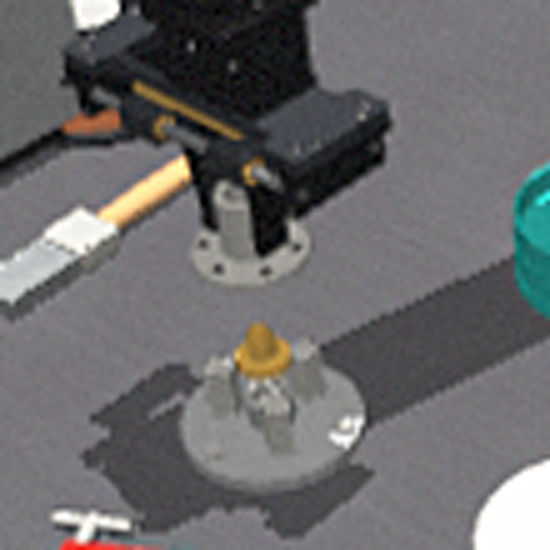

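```bash
python3 - <<'E'
from h import *
q=r.camera("scene");f=q["frame"]
# disc outline: top-face ellipse spans x 190..311, y ~ 213..275 (bottom 286 incl. thickness)
print("disc", ray(q,190+250.5/5-.4,110+248/5-.4,.1514))
print("tip",ray(q,190+262/5-.4,110+325/5-.4,.092))
print("shoulder",ray(q,190+264/5-.4,110+355/5-.4,.066))
E
```

```text
disc [ 0.5814 -0.2603  0.1514]
tip [ 0.582 -0.26   0.092]
shoulder [ 0.5818 -0.2628  0.066 ]
```

Aligned within 1–2 mm. I'll lower over the taper in steps, watching the force.

```bash
python3 -m jog '[[0.1,0.1,2,0,0,0,-1],[0,0,2,0,0,0,-1],[0,0,0.8,0,0,0,-1],[0,0,0.4,0,0,0,-1],[0,0,0.4,0,0,0,-1],[0,0,0.4,0,0,0,-1],[0,0,0,0,0,0,-1]]' 60
python3 - <<'E'
from h import *
st()
p=r.camera("scene");crop(p,190,110,110,110,5,"g9.png")
E
```

```text
time: 15.45
ee_pos: [0.5814, -0.264, 0.1105]
eef_rot: [1.0, -0.001, -0.0, 0.0]
ft_force: [-0.2, -0.1, -2.9]
width: 0.0329
t 15.45 pos [ 0.5814 -0.264   0.1105] F [-0.2 -0.1 -2.9] T [-0.01  0.01 -0.  ] w 0.0329 R [[1.0, -0.002, -0.0], [-0.002, -1.0, -0.0], [-0.0, 0.0, -1.0]]
```

View pics/g9.png

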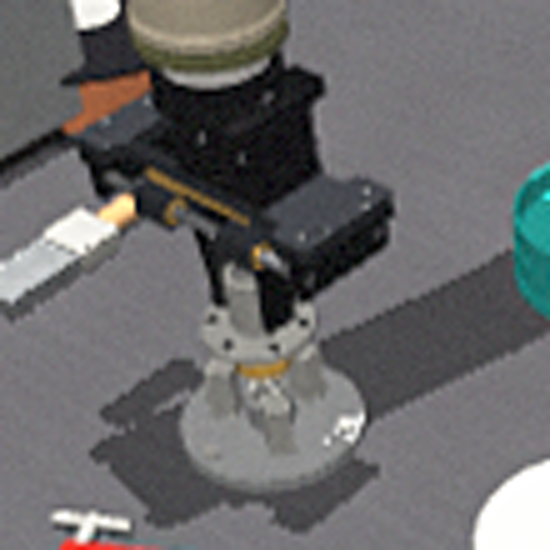

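The tip is in the bore with no side force. Continuing down.

```bash
python3 -m jog '[[0,-0.1,0.3,0,0,0,-1],[0,0,0.3,0,0,0,-1],[0,0,0.3,0,0,0,-1],[0,0,0.3,0,0,0,-1],[0,0,0.3,0,0,0,-1],[0,0,0,0,0,0,-1]]'
python3 - <<'E'
from h import *
st()
E
```

```text
time: 16.25
ee_pos: [0.5813, -0.263, 0.0952]
eef_rot: [1.0, -0.001, -0.0, -0.0]
ft_force: [0.1, 0.2, -2.7]
width: 0.0324
t 16.25 pos [ 0.5813 -0.263   0.0952] F [ 0.1  0.2 -2.7] T [ 0.02  0.05 -0.02] w 0.0324 R [[1.0, -0.002, -0.0], [-0.002, -1.0, 0.0], [-0.0, -0.0, -1.0]]
```

```bash
python3 -m jog '[[0,0,0.3,0,0,0,-1],[0,0,0.3,0,0,0,-1],[0,0,0.3,0,0,0,-1],[0,0,0,0,0,0,-1]]'
python3 - <<'E'
from h import *
st()
E
```

```text
time: 16.75
ee_pos: [0.5818, -0.263, 0.0869]
eef_rot: [1.0, -0.001, 0.0, 0.0]
ft_force: [-2.0, 0.1, 4.6]
width: 0.0329
t 16.75 pos [ 0.5818 -0.263   0.0869] F [-2.   0.1  4.6] T [ 0.21  0.37 -0.  ] w 0.0329 R [[1.0, -0.002, 0.001], [-0.002, -1.0, -0.0], [0.001, 0.0, -1.0]]
```

```bash
python3 -m jog '[[0,0,0.3,0,0,0,-1],[0,0,0.3,0,0,0,-1],[0,0,0.2,0,0,0,-1],[0,0,0,0,0,0,-1]]'
python3 - <<'E'
from h import *
st()
E
```

```text
time: 17.25
ee_pos: [0.5818, -0.2631, 0.0793]
eef_rot: [1.0, -0.001, 0.0, 0.0]
ft_force: [-3.3, 1.3, 9.4]
width: 0.0325
t 17.25 pos [ 0.5818 -0.2631  0.0793] F [-3.3  1.3  9.4] T [0.32 0.69 0.02] w 0.0325 R [[1.0, -0.002, 0.001], [-0.002, -1.0, -0.0], [0.001, 0.0, -1.0]]
```

```bash
python3 -m jog '[[0,0,0.15,0,0,0,-1],[0,0,0.15,0,0,0,-1],[0,0,0,0,0,0,-1]]'
python3 - <<'E'
from h import *
st()
E
```

```text
time: 17.62
ee_pos: [0.5819, -0.2631, 0.0767]
eef_rot: [1.0, -0.001, 0.0, 0.0]
ft_force: [-4.1, 0.7, 10.5]
width: 0.0331
t 17.62 pos [ 0.5819 -0.2631  0.0767] F [-4.1  0.7 10.5] T [0.34 0.93 0.  ] w 0.0331 R [[1.0, -0.002, 0.001], [-0.002, -1.0, -0.001], [0.001, 0.001, -1.0]]
```

```bash
python3 -m jog '[[-0.1,0,0.1,0,0,0,-1],[0,0,0.1,0,0,0,-1],[0,0,0,0,0,0,-1]]'
python3 - <<'E'
from h import *
st()
E
```

```text
time: 18.0
ee_pos: [0.5818, -0.2631, 0.0766]
eef_rot: [1.0, -0.001, 0.002, 0.001]
ft_force: [-7.9, 2.6, 21.7]
width: 0.0325
t 18.0 pos [ 0.5818 -0.2631  0.0766] F [-7.9  2.6 21.7] T [ 0.86  1.54 -0.04] w 0.0325 R [[1.0, -0.002, 0.003], [-0.002, -1.0, -0.001], [0.003, 0.001, -1.0]]
```

```bash
python3 -m jog '[[-0.1,0,0.05,0,0,0,-1],[0,0,0,0,0,0,-1]]'
python3 - <<'E'
from h import *
st()
E
```

```text
time: 18.25
ee_pos: [0.5818, -0.2631, 0.0766]
eef_rot: [1.0, -0.001, 0.003, 0.001]
ft_force: [-4.0, 2.8, 22.1]
width: 0.0327
t 18.25 pos [ 0.5818 -0.2631  0.0766] F [-4.   2.8 22.1] T [0.81 0.85 0.03] w 0.0327 R [[1.0, -0.002, 0.005], [-0.002, -1.0, -0.002], [0.005, 0.002, -1.0]]
```

```bash
python3 - <<'E'
from h import *
goal([.5815,-.263,.076],0)
E
python3 -m jog '[[-0.05,0.05,0.06,0,0.004,0,-1],[0,0,0.05,0,0,0,-1],[0,0,0,0,0,0,-1]]'
python3 - <<'E'
from h import *
st();goal([.5815,-.263,.076],0)
E
```

```text
shift cm [-0.03 -0.01  0.06]
rotvec [ 0.002 -0.005 -0.002]
time: 18.62
ee_pos: [0.5818, -0.2631, 0.0765]
eef_rot: [1.0, -0.001, 0.005, 0.001]
ft_force: [-4.9, 6.2, 30.0]
width: 0.0325
t 18.62 pos [ 0.5818 -0.2631  0.0765] F [-4.9  6.2 30. ] T [ 1.37  1.41 -0.01] w 0.0325 R [[1.0, -0.002, 0.01], [-0.001, -1.0, -0.001], [0.01, 0.001, -1.0]]
shift cm [-0.03 -0.01  0.05]
rotvec [ 0.001 -0.01  -0.001]
```

I turned the wrong way there; correcting with wy −0.01.

```bash
python3 -m jog '[[0,-0.05,0,-0,-0.01,0,-1],[0,0,0,0,0,0,-1]]'
python3 - <<'E'
from h import *
st();goal([.5815,-.263,.076],0)
p=r.camera("scene");crop(p,190,120,110,110,5,"g10.png")
q=r.camera("top")
cv2.imwrite("pics/g10t.png",q["frame"][:,:,::-1])
E
```

```text
time: 18.88
ee_pos: [0.5818, -0.2631, 0.0765]
eef_rot: [1.0, -0.001, 0.0, 0.001]
ft_force: [-5.0, 3.8, 29.3]
width: 0.0331
t 18.88 pos [ 0.5818 -0.2631  0.0765] F [-5.   3.8 29.3] T [ 1.03  1.35 -0.05] w 0.0331 R [[1.0, -0.002, 0.0], [-0.002, -1.0, -0.002], [0.0, 0.002, -1.0]]
shift cm [-0.03 -0.01  0.05]
rotvec [ 0.002 -0.    -0.002]
```

View pics/g10.png

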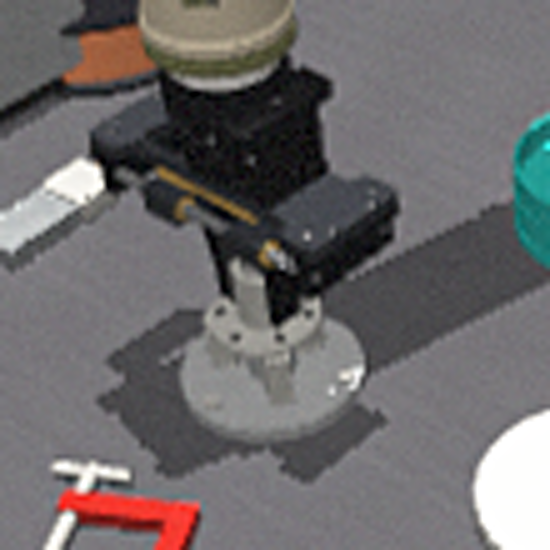

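View pics/g10t.png

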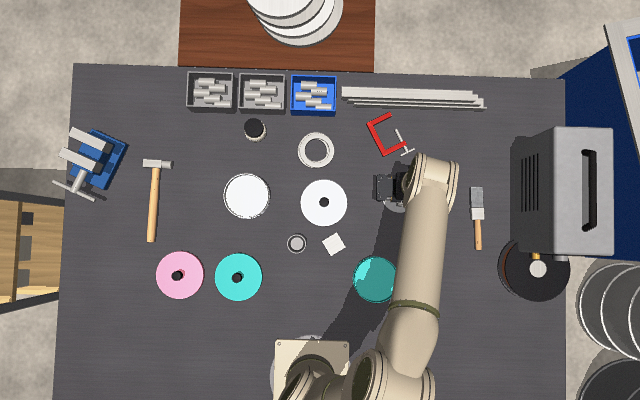

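The flange sits level on the posts, the plunger shoulder is hidden, the lid lies flat at (323,202), and the bystanders haven't moved. One hold check, then I'll hand in.

```bash
python3 -m jog '[[0,0,0,0,0,0,-1],[0,0,0,0,0,0,-1],[0,0,0,0,0,0,-1],[0,0,0,0,0,0,-1]]'; python3 - <<'E'
from h import *
s=st()
if s["ft_force"][2]>20 and s["ee_pos"][2]<.0775: print(r.close_job())
E
```

```text
time: 19.48
ee_pos: [0.5818, -0.2631, 0.0765]
eef_rot: [1.0, -0.001, 0.0, 0.001]
ft_force: [-5.1, 4.2, 29.0]
width: 0.0327
t 19.48 pos [ 0.5818 -0.2631  0.0765] F [-5.1  4.2 29. ] T [ 1.01  1.24 -0.05] w 0.0327 R [[1.0, -0.002, 0.0], [-0.002, -1.0, -0.002], [0.0, 0.002, -1.0]]
the job is handed in; nothing more can be done
None
```

I lifted the lid by its knob and set it flat on the bench at about (0.546, -0.023). I then put the flange neck up over the plunger, pressed it home on the stops, and handed in at 19.5 s while still holding it there.

**Seating:** The TCP stopped at z = 0.0765 m. With the grip height I had, the computed home height was 0.0767 m. Pressing further raised the force instead of the depth, which is what the stops should do.

**Hold:** The push stayed at about 29 N over the last half second, with the grip set to 60 N. Allowing for the spring, I estimate about 19 N on the stops. The tool was level to within 0.002 rad.

**Scene:** The last pictures show the flange flat on the posts, the lid flat on the bench, and nothing else moved by eye.

**Not perfect:**
- A side force of about 5 N in x and 4 N in y remained at the end.
- I made one small tilt correction the wrong way, which left about 0.6° of tilt for one move before I reversed it.
- The two cameras disagreed by about 4–5 mm in x; I used the average.

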